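# Open the bench laptop's screen with the spray can cleared from behind it

### The job

The laptop on the repair bench is needed for work. Take away the spray can that stands behind it, in the way of the screen, and stand it upright in the empty far half of the steel tray, beside the white bottle, and raise the laptop's screen to 110 degrees from the keyboard (leaning back about 20 degrees past upright). Do not bump the lamp above, tip the can over or shift the other things on the bench.

Things in the scene. Friction and masses are not known exactly. Their poses are not given: they have to be found in the camera images.
- laptop: Grey 12-inch laptop standing fixed on the bench (rubber feet, it does not slide), 200 deep (x) x 290 wide (y); keyboard deck top 18 mm above the bench. Origin: centre of its underside, on the bench. Its x axis points from the front (palm rest, towards the robot) to the back (hinge side), y to its left, z up. The hinge line runs along y at x = +94 mm, 19 mm above the bench.
- hinge (a point): Middle of the screen's hinge line, at the laptop's x = +94 mm, z = 19 mm.
- screen (a joint): Opening angle of the laptop's screen in rad: 0 closed flat on the keyboard, 1.57 upright, 1.92 = 110 degrees, stop at 2.35; it starts partly open, 0.55 to 0.85. The stiff hinge holds the screen wherever it is left; it takes about 0.5 to 1.1 N m to raise (3 to 6 N at the free edge). The screen is a slab 288 wide, 7 thick; its free edge lies 194 mm from the hinge line.
- screen_edge (a point): Middle of the screen's free edge (the edge farthest from the hinge), on the display side; 194 mm from the hinge line, moves with the screen.
- can: Plain metal aerosol can, paper label, white cap: 54 diameter, straight sides up to 122 mm, cap 40 diameter up to 144 mm; 0.12 to 0.25 kg. Loose, upright, close behind the laptop (centre about 40 to 50 mm behind the hinge line), under the lamp's light bar, so it stops the screen from leaning back. Origin: centre of its underside, z up.
- lamp: LED bench lamp, fixed. Origin: centre of its base disc (120 dia, 18 high); post 18 dia, 280 tall. A level light bar 50 (x) x 360 (y) x 22 mm, centred at the lamp's x = -106 mm, underside 254 mm above the bench, joined to the post by a boom, overhangs the laptop's back edge and the can, nearly parallel to the hinge: a vertical gripper does not fit there, tilt it. The opened screen passes under it.
- caddy: Open steel tray, fixed, 220 (x) x 130 (y) x 45 mm high, walls and floor 5 mm, to the left or the right of the laptop. Origin: centre of its underside, on the bench. Its x axis points away from the robot; the end at +x is empty, the end at -x holds the white bottle.
- bottle: White plastic bottle with grey cap, 56 diameter, 91 high, loose, standing in the near (-x) end of the tray; a bystander. Origin: centre of its underside.
- partsbox: Grey divided parts box, fixed, 220 (x) x 130 (y) x 45 mm, on the other side of the laptop from the tray. Origin: centre of its underside.
- jar: Small amber jar, 44 diameter, 44 high, in the parts box; bystander. Origin: centre of its underside.
- spool: Solder spool, 56 diameter, 40 high, lying flat behind the laptop beside the can; too low to hinder the screen; bystander. Origin: centre of its underside.
- driver: Small screwdriver 120 long, under 30 mm high, lying at the back of the bench to the other side of the lamp; bystander. Origin: centre of its underside.
- meter: Grey hand-held multimeter 150 x 75 x 45 mm lying on its back, beyond the tray or the parts box; bystander. Origin: centre of its underside.
- mug: White mug 80 diameter, 95 high, beyond the tray or the parts box; bystander. Origin: centre of its underside.
- pot: Black tip-cleaner pot filled with brass shavings, 70 diameter, 50 high, at the back of the bench to one side of the lamp; bystander. Origin: centre of its underside.

How it is judged:
At the end, for the whole second after the job is handed in: The screen stands still at 110 degrees, give or take 6 (joint 1.815 to 2.025 rad), and the can stands upright (within 0.08 rad) and at rest on the floor of the steel tray, in its far half (value of joint screen between 1.815 and 2.025 rad and velocity of joint screen between -0.02 and 0.02 rad/s and x of can in the frame of caddy between 0 and 0.083 m and y of can in the frame of caddy between -0.04 and 0.04 m and height (world z) of can below 0.012 m and angle between can's own z axis and vertical below 0.08 rad and linear speed of can below 0.02 m/s); the robot touches nothing.
It fails at once if the can is tipped over (more than 45 degrees) (angle between can's own z axis and vertical above 0.785 rad).
It fails at once if the lamp is bumped with more than 10 N (contact force between anything else and lamp above 10 N).
It fails at once if a bystander is shifted by more than 20 mm (distance of any of bottle, jar, spool, pot, driver, meter, mug from where it was at the start of the episode above 0.02 m).
It also fails if it takes over 58 s, if anything falls off the work surface, if the arm or the gripper's body presses on something with over 40 N, if the wrist force passes 120 N, or if a joint passes its speed limit or range.

### The arm

A 6-joint arm with a two-finger parallel gripper is mounted at the origin on the work surface. World frame = base frame: x ahead of the robot, y to its left, z up, the work surface at z = 0. Lengths are in m, angles in rad, forces in N, time in s.
With the tool pointing down it reaches from about 0.275 to 0.825 m from the base axis. Payload 4.9 kg.
Tool frame: the origin (TCP) lies between the finger pads; the fingertips stand 22 mm ahead of it and the grasp point (between the pads) lies 3 mm ahead of it; z points along the fingers, y is the line along which they close (so a half turn about z gives the same grasp; the last joint's range is limited). The gripper opens to 85 mm and grips with 20 to 120 N. Pads are 22 mm wide; open, the fingers measure 114 mm over their backs; the gripper's body (76 mm by 85 mm) begins 54 mm behind the grasp point. The pads swing forward as they close: fully open they stand 13 mm farther back than shut.
Start: joints at [-1.411, 0.326, -0.193, 1.052, 0, 1.437], TCP at [0.159, -0.526, 0.253] pointing down, gripper open.
Joint ranges: [-2.65, 2.65], [-0.97, 1.79], [-1.3, 1.35], [-1.93, 2.1], [-1.47, 1.37], [-3.14, 3.14]. Speed limits (rad/s): [2.57, 2.57, 3.14, 3.14, 3.14, 3.14].

### API

Orientations are given as [roll, pitch, yaw] about the fixed x, y, z axes, in that order (R = Rz(yaw) Ry(pitch) Rx(roll)).
In Python, from station import monitor, snapshot, camera_params, bot gives the robot as it stands. The module is installed in compiled form; this text tells all that it offers.
- The arm moves only by the tool servo_tool, never from a script. Its argument "deltas" is one flat list of numbers, 7 for each row, row after row: the shift along the world's x, y, z in m, then the turn, a rotation vector about the world's x, y, z in rad, then the opening in per cent of the stroke, from 0 (shut) to 100 (fully open). A call has exactly 10 rows; each row shifts and turns the commanded pose from where the row before left it; what a row does not reach is not made up. A row lasts 1/8 s, in which the tool goes at most 62.5 mm and 10.7 degrees, less where a joint would pass 70% of its speed; a pose out of reach is approached as far as the arm can. A call is refused whole if a number of a shift passes 0.0625 or a number of a turn 0.188, either way. A call with a gripper value outside its range is refused whole. The fingers move at their own pace and stop on an object; the grip force is fixed at half the most. Time passes only in rows, so rows that do not move let the fingers close, or fill a call up. It gives the time, the measured TCP pose, the force, the opening and the grip force at its end, in the units of the state.
- monitor.get_obs(): the state, without advancing time (a new reading comes with each control period).
- snapshot(name): name is "scene" or "side" or "wrist"; returns the picture (480x640x3 uint8, red, green, blue); there is no depth.
- camera_params(name): a dict with "K" (3x3 intrinsics, pixels), "k1" (the pictures are not rectified: a ray, as slopes to the right and down, at radius r is drawn at 1 + k1 r^2 times it, then the intrinsics apply), "R" (3x3) and "t" (3): a world point X has camera coordinates R X + t. Camera axes: x right, y down, z forward; pixel columns grow to the right and rows downward; lengths in m; the calibration is good to about 2 mm. A picture is of the moment at which its call begins: read the wrist's pose just before it. camera_params takes no time and is no camera call; for the wrist camera it gives the pose at the moment of the call.
- bot.finish_job(): hands the job in; it is judged then, once.
The state is a dict: "time": time; "joint_positions": joint angles; "dq": joint speeds; "effort": joint torques, N m; "eef_pos": TCP position; "tcp_rot": TCP orientation; "ft_force": force on the tool from outside, world axes, zero at the start; "moment": the same for the moment, N m; "width": opening from 0.0 (shut) to 1.0 (fully open); "grip_force": force on a finger pad.
Only numpy, scipy, OpenCV 4.12 (cv2) and the standard library are available. Lean on these libraries where they do the work, as an engineer would, in place of code of your own. Each camera call takes 0.05 s, during which the arm holds its last target. There are 200 camera calls.

## Working session

There is one attempt and no reset: what is moved stays moved. The work goes in short steps, Python scripts to look and compute and a tool call to move; the robot and the scene stay as the last step left them, time stands still between calls to the robot, and variables do not carry over. Pictures are saved under pics/ and viewed, at most 12 in all, crops included, and the job is handed in when it is done.

Besides the shell and the picture viewer there is one more tool, called after "Call:" in YAML: its name, and indented under it one key for each argument. servo_tool: Moves the arm, as the interface text tells. Its arguments: {"type":"object","properties":{"deltas":{"type":"array","items":{"type":"number"}}},"required":["deltas"]}

```bash
mkdir -p pics
python3 - <<'E'
from station import *
import cv2
for n in ["scene","side"]:
    cv2.imwrite(f"pics/{n}0.png",cv2.cvtColor(snapshot(n),cv2.COLOR_RGB2BGR))
    print(n,camera_params(n))
print(monitor.get_obs())
E
```

```text
scene {'K': array([[447.92034366,   0.        , 327.04191928],
       [  0.        , 447.92034366, 244.52923746],
       [  0.        ,   0.        ,   1.        ]]), 'k1': 0.0024005536560272375, 'R': array([[ 0.23198421,  0.972687  , -0.00795829],
       [ 0.79332704, -0.1939287 , -0.5770822 ],
       [-0.5628637 ,  0.12756043, -0.81664729]]), 't': array([-0.13020682, -0.45181609,  1.3405304 ])}
side {'K': array([[465.55375251,   0.        , 319.09427512],
       [  0.        , 465.55375251, 251.70093773],
       [  0.        ,   0.        ,   1.        ]]), 'k1': -0.11030753213439352, 'R': array([[-0.88990088, -0.45609968, -0.00703675],
       [-0.34782274,  0.68845952, -0.63642976],
       [ 0.29511993, -0.56391185, -0.77130257]]), 't': array([0.52492013, 0.240657  , 0.96071607])}
{'time': 0.1, 'joint_positions': array([-1.41121671e+00,  3.26886153e-01, -1.93491637e-01,  1.05201312e+00,
        2.43660142e-06,  1.43657270e+00]), 'dq': array([ 0.000675  , -0.00136297,  0.00233524, -0.00060682,  0.00229363,
        0.00028329]), 'effort': array([ 1.26438513e-04, -4.44240189e+01,  2.63037944e+01,  7.88196106e-03,
       -6.96516099e-05,  6.78072723e-06]), 'eef_pos': array([ 0.15919653, -0.52593734,  0.25256825]), 'tcp_rot': array([-3.14001274e+00, -2.15802914e-04,  2.93803074e-01]), 'ft_force': array([6.70953666e-02, 7.12855631e-01, 1.30362066e-04]), 'moment': array([0.00308423, 0.01313193, 0.025857  ]), 'grip_force': 0.0, 'width': 0.998315095906934}
```

View pics/scene0.png

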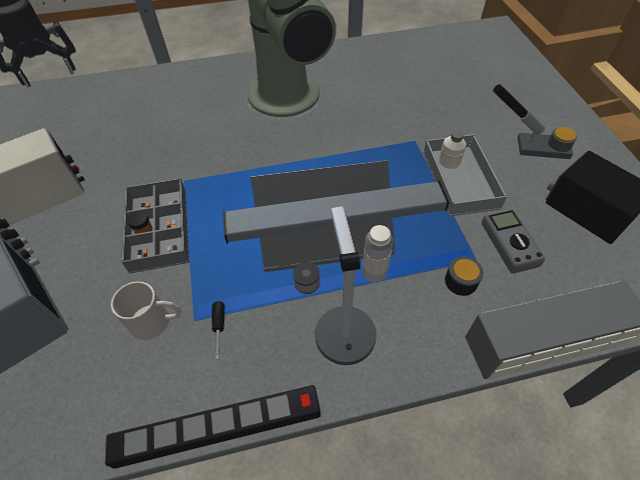

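View pics/side0.png

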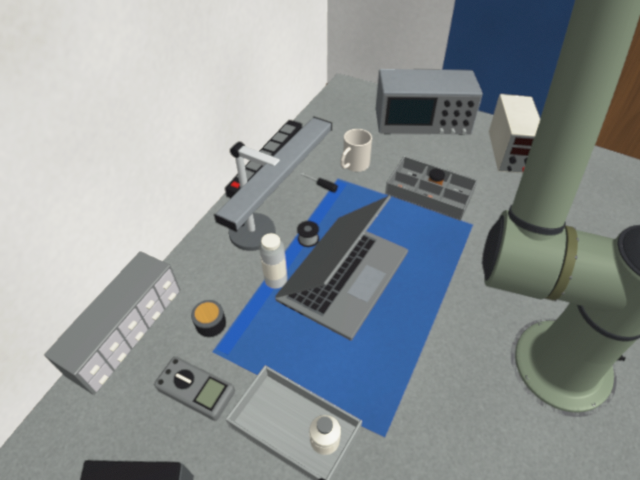

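Robot is at the top in the scene view. The tray is at robot's left (scene 465,175), the can is at scene (377,250) and side (273,262), and the lamp post is right behind the can. I'll enlarge both views.

Run:
```python
import cv2
a=cv2.imread("pics/scene0.png")[125:365,215:515];cv2.imwrite("pics/s1.png",cv2.resize(a,None,fx=2.5,fy=2.5,interpolation=2))
a=cv2.imread("pics/side0.png")[110:350,190:430];cv2.imwrite("pics/d1.png",cv2.resize(a,None,fx=2.5,fy=2.5,interpolation=2))
```

```text
(no output)
```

View pics/s1.png

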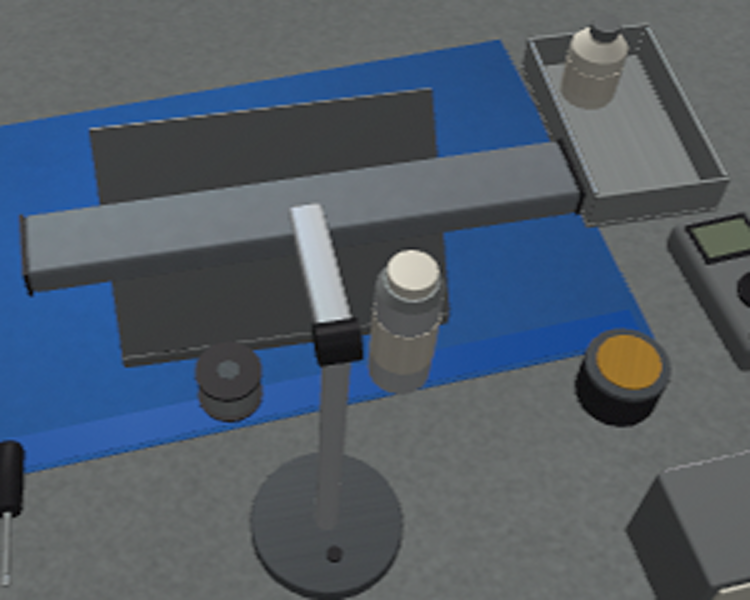

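View pics/d1.png

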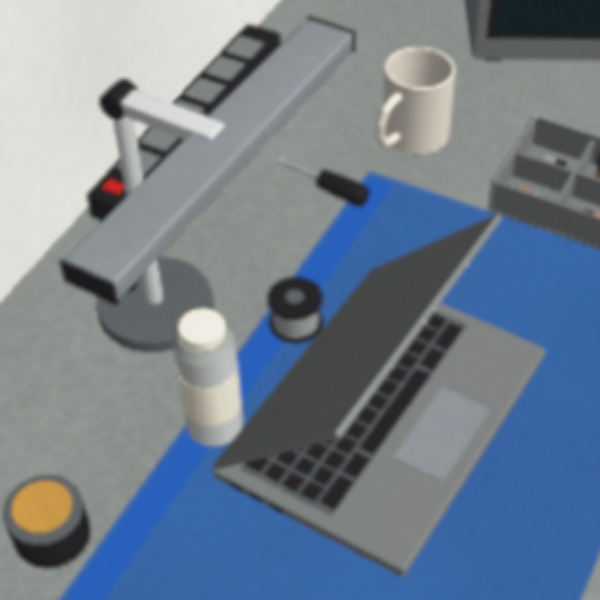

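Readings (scene crop): can cap centre (413,270), screen free corners (90,128)/(432,90), hinge corners (125,362)/(447,322), tray rim (525,42),(648,28),(727,180),(590,197). Side crop: cap (202,328), screen free corners (497,217)/(338,433), hinge (215,470)/(375,268), laptop front (403,568)/(545,350).

```bash
cat > h.py <<'E'
import numpy as np
from scipy.optimize import least_squares
from station import *
P={n:camera_params(n) for n in("scene","side")}
def proj(c,X):
    q=c["R"]@X+c["t"]; s=q[:2]/q[2]; s=s*(1+c["k1"]*(s@s)); return c["K"][:2,:2]@s+c["K"][:2,2]
def S(u,v): return ("scene",u/2.5+215,v/2.5+125)
def D(u,v): return ("side",u/2.5+190,v/2.5+110)
def solve(obs,z=None):
    f=lambda p:np.concatenate([proj(P[n],np.r_[p[:2],z] if z is not None else p)-[u,v] for n,u,v in obs])
    r=least_squares(f,[.5,0] if z is not None else [.5,0,.1]); return np.round(r.x,4),np.round(r.fun,1)
E
python3 - <<'E'
from h import *
for k,o,z in [("cap",[S(413,270),D(202,328)],.144),("cap3",[S(413,270),D(202,328)],None),
 ("freeL",[S(432,90),D(338,433)],None),("freeR",[S(90,128),D(497,217)],None),
 ("hingeL",[S(447,322),D(215,470)],None),("hingeR",[S(125,362),D(375,268)],None),("hingeR_S",[S(125,360)],.019),("hingeL_S",[S(447,320)],.019),
 ("frontL",[D(403,568)],.018),("frontR",[D(545,350)],.018),
 ("lampbase",[S(327,522),D(155,300)],.018),
 ("barA",[S(22,218)],.276),("barB",[S(30,275)],.276),("barC",[S(580,190)],.276),("barD",[S(555,142)],.276),
 ("barA2",[D(305,18)],.276),("barB2",[D(355,42)],.276),("barC2",[D(115,290)],.276),("barD2",[D(63,263)],.276),
 ("t1",[S(525,42)],.045),("t2",[S(648,28)],.045),("t3",[S(727,180)],.045),("t4",[S(590,197)],.045),
 ("t4s",[("side",229,419)],.045),("t3s",[("side",264,368)],.045),("t2s",[("side",361,425)],.045),
 ("spool",[S(230,370),D(295,297)],.04),("pot",[S(628,360),D(42,507)],.05),("bottle",[S(605,33)],.091)]: print(k,*solve(o,z))
E
```

```text
cap [0.664  0.0824] [ 0.4 -1.  -0.4 -1.3]
cap3 [0.6635 0.0822 0.14  ] [ 0.  0.  0. -0.]
freeL [0.5021 0.1454 0.1643] [-0.7 -0.4 -0.6  0.3]
freeR [ 0.4798 -0.1383  0.1643] [ 0.6  0.5  0.7 -0.5]
hingeL [0.6338 0.1338 0.0088] [-0.5 -0.3 -0.6  0.3]
hingeR [ 0.611  -0.1518  0.0171] [-1.3 -0.9 -1.6  1. ]
hingeR_S [ 0.6131 -0.149 ] [0. 0.]
hingeL_S [0.639  0.1321] [ 0. -0.]
frontL [0.4349 0.1519] [-0.  0.]
frontR [ 0.411  -0.1314] [0. 0.]
lampbase [ 0.7953 -0.0178] [ 0.1 -1.2 -1.  -1.6]
barA [ 0.658  -0.1915] [ 0. -0.]
barB [ 0.7049 -0.1913] [-0. -0.]
barC [0.7212 0.1651] [0. 0.]
barD [0.6774 0.165 ] [0. 0.]
barA2 [ 0.703  -0.1891] [ 0. -0.]
barB2 [ 0.6453 -0.176 ] [0. 0.]
barC2 [0.6683 0.1751] [0. 0.]
barD2 [0.7188 0.1697] [ 0. -0.]
t1 [0.346  0.3099] [-0.  0.]
t2 [0.3567 0.4405] [-0.  0.]
t3 [0.5673 0.4249] [-0.  0.]
t4 [0.5563 0.294 ] [ 0. -0.]
t4s [0.5592 0.427 ] [0. 0.]
t3s [0.5547 0.3076] [0. 0.]
t2s [0.3363 0.325 ] [0. 0.]
spool [ 0.6557 -0.0654] [-0.2 -0.6 -0.6 -0.3]
pot [0.7305 0.2549] [ 0.4 -0.4  0.  -0.6]
bottle [0.3992 0.3638] [ 0. -0.]
```

Call:
servo_tool:
  deltas: [0.031, 0.0325, 0.018, 0, 0, 0.185, 100, 0.031, 0.0325, 0.018, 0, 0, 0.185, 100, 0.031, 0.0325, 0.018, 0, 0, 0.185, 100, 0.031, 0.0325, 0.018, 0, 0, 0.185, 100, 0.031, 0.0325, 0.018, 0, 0, 0.185, 100, 0.031, 0.0325, 0.018, 0, 0, 0.185, 100, 0.031, 0.0325, 0.018, 0, 0, 0.185, 100, 0.031, 0.0325, 0.018, 0, 0, 0.185, 100, 0.0014, 0.0395, 0, 0, 0, 0.185, 100, 0.0014, 0.0395, 0, 0, 0, 0.185, 100]

```text
time: 1.35
eef_pos: [0.4103, -0.1861, 0.397]
tcp_rot: [-3.141, -0.001, 2.15]
ft_force: [0.4, 0.2, 0.9]
width: 1.004
grip_force: 0.0
```

Call:
servo_tool:
  deltas: [0.0014, 0.0395, 0, 0, 0, 0.185, 100, 0.0014, 0.0395, 0, 0, 0, 0.185, 100, 0.0014, 0.0395, 0, 0, 0, 0.185, 100, 0.0014, 0.0395, 0, 0, 0, 0.185, 100, 0.0014, 0.0395, 0, 0, 0, 0.185, 100, 0.0014, 0.0395, 0, 0, 0, 0.185, 100, 0, 0, 0, 0.0193, -0.156, 0, 100, 0, 0, 0, 0.0193, -0.156, 0, 100, 0, 0, 0, 0.0193, -0.156, 0, 100, 0, 0, 0, 0.0193, -0.156, 0, 100]

```text
time: 2.6
eef_pos: [0.4183, 0.0498, 0.3975]
tcp_rot: [3.134, 0.634, -3.031]
ft_force: [-0.8, -0.6, -0.0]
width: 0.996
grip_force: 0.0
```

Call:
servo_tool:
  deltas: [0.0175, 0.0025, -0.029, 0.0186, -0.15, 0, 100, 0.0175, 0.0025, -0.029, 0, 0, 0, 100, 0.0175, 0.0025, -0.029, 0, 0, 0, 100, 0.0175, 0.0025, -0.029, 0, 0, 0, 100, 0, 0, 0, 0, 0, 0, 100, 0, 0, 0, 0, 0, 0, 100, 0, 0, 0, 0, 0, 0, 100, 0, 0, 0, 0, 0, 0, 100, 0, 0, 0, 0, 0, 0, 100, 0, 0, 0, 0, 0, 0, 100]

```text
time: 3.85
eef_pos: [0.4878, 0.0593, 0.2832]
tcp_rot: [3.131, 0.771, -3.034]
ft_force: [-0.2, 0.1, -0.0]
width: 1.001
grip_force: 0.0
```

Run:
```python
from station import *
import cv2
print(camera_params("wrist"),monitor.get_obs()["eef_pos"],monitor.get_obs()["tcp_rot"],monitor.get_obs()["joint_positions"])
cv2.imwrite("pics/w1.png",cv2.cvtColor(snapshot("wrist"),cv2.COLOR_RGB2BGR))
```

```text
{'K': array([[399.9161931 ,   0.        , 314.20780099],
       [  0.        , 399.9161931 , 245.05517156],
       [  0.        ,   0.        ,   1.        ]]), 'k1': -0.011084902521307857, 'R': array([[-0.1140749 ,  0.99344739,  0.00701462],
       [ 0.50816185,  0.05228081,  0.85967334],
       [ 0.8536735 ,  0.10163172, -0.51079599]]), 't': array([-0.00353091, -0.46207133, -0.14491558])} [0.48779177 0.05930066 0.28316716] [ 3.13099777  0.77084042 -3.03393067] [-0.13228789 -0.25133931 -1.02893877  0.03873678  0.17678385 -0.17405168]
```

View pics/w1.png

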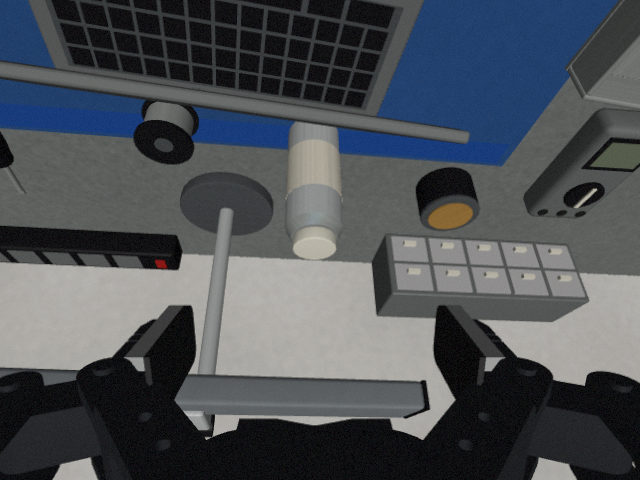

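Camera hangs under the gripper and would come near the screen, so a steeper tool (about 58° below horizontal) fits better. Wrist view: cap top centre ≈(314,247), spool (163,145), screen's left free corner (468,137).

Run:
```python
from h import *
P["wrist"]=camera_params("wrist")
print(solve([("wrist",314,247)],.144),solve([("wrist",314,247),S(413,270),D(202,328)]))
print(solve([("wrist",468,137),S(432,90),D(338,433)]))
print("bar end bottom",solve([("wrist",424,381)],.254))
```

```text
(array([0.6607, 0.0782]), array([0., 0.])) (array([0.6649, 0.0796, 0.1412]), array([ 0.9, -0.2, -1. ,  0.5,  0. , -1.4]))
(array([0.5029, 0.1439, 0.1635]), array([ 0.3,  0. , -1.3,  0.3, -0.6, -0.1]))
bar end bottom (array([0.6764, 0.168 ]), array([0., 0.]))
```

Call:
servo_tool:
  deltas: [0.024, 0.003, -0.01, -0.013, 0.106, 0, 100, 0.024, 0.003, -0.01, -0.013, 0.106, 0, 100, 0.024, 0.003, -0.015, 0, 0, 0, 100, 0.024, 0.003, -0.015, 0, 0, 0, 100, 0, 0, 0, 0, 0, 0, 100, 0, 0, 0, 0, 0, 0, 100, 0, 0, 0, 0, 0, 0, 100, 0, 0, 0, 0, 0, 0, 100, 0, 0, 0, 0, 0, 0, 100, 0, 0, 0, 0, 0, 0, 100]

```text
time: 5.15
eef_pos: [0.5838, 0.0713, 0.2332]
tcp_rot: [3.134, 0.557, -3.032]
ft_force: [0.0, -0.3, 0.3]
width: 1.001
grip_force: 0.0
```

Call:
servo_tool:
  deltas: [0.016, 0.0018, -0.0256, 0, 0, 0, 100, 0.016, 0.0018, -0.0256, 0, 0, 0, 100, 0.016, 0.0018, -0.0256, 0, 0, 0, 100, 0.016, 0.0018, -0.0256, 0, 0, 0, 100, 0.008, 0.0009, -0.0128, 0, 0, 0, 100, 0.008, 0.0009, -0.0128, 0, 0, 0, 100, 0, 0, 0, 0, 0, 0, 100, 0, 0, 0, 0, 0, 0, 100, 0, 0, 0, 0, 0, 0, 100, 0, 0, 0, 0, 0, 0, 100]

```text
time: 6.4
eef_pos: [0.6639, 0.0804, 0.1056]
tcp_rot: [3.135, 0.558, -3.032]
ft_force: [0.5, -0.5, -0.5]
width: 1.001
grip_force: 0.0
```

Run:
```python
from station import *
import cv2
a=snapshot("side")[110:350,190:430];b=snapshot("wrist")[0:480,80:560]
o=cv2.hconcat([cv2.resize(a,(400,400)),cv2.resize(b,(400,400))])
cv2.imwrite("pics/g1.png",cv2.cvtColor(o,cv2.COLOR_RGB2BGR))
```

```text
(no output)
```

View pics/g1.png

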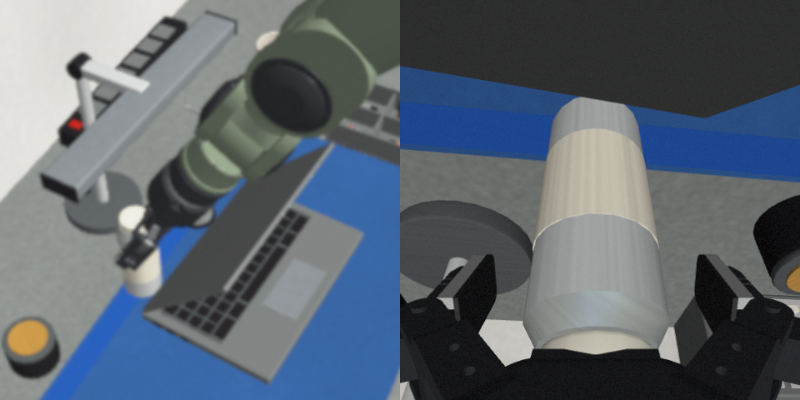

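The can sits centred between the open fingers, the gripper is clear of the bar and the screen. Close and lift 5 mm.

Call:
servo_tool:
  deltas: [0, 0, 0, 0, 0, 0, 40, 0, 0, 0, 0, 0, 0, 40, 0, 0, 0, 0, 0, 0, 40, 0, 0, 0, 0, 0, 0, 40, 0, 0, 0, 0, 0, 0, 40, 0, 0, 0, 0, 0, 0, 40, 0, 0, 0, 0, 0, 0, 40, 0, 0, 0, 0, 0, 0, 40, 0, 0, 0.005, 0, 0, 0, 40, 0, 0, 0.005, 0, 0, 0, 40]

```text
time: 7.75
eef_pos: [0.6623, 0.0804, 0.1138]
tcp_rot: [3.134, 0.554, -3.032]
ft_force: [-0.0, 0.2, -1.9]
width: 0.612
grip_force: 62.9
```

Call:
servo_tool:
  deltas: [0, 0.005, 0.006, 0, 0, 0, 40, 0, 0.01, 0.006, 0, 0, 0, 40, 0, 0.015, 0, 0, 0, 0, 40, 0, 0.02, 0, 0, 0, 0, 40, 0, 0.02, 0, 0, 0, 0, 40, 0, 0.02, 0, 0, 0, 0, 40, -0.005, 0.02, 0, 0, 0, 0, 40, -0.015, 0.015, 0.005, 0, 0, 0, 40, -0.015, 0.01, 0.015, 0, 0, 0, 40, -0.015, 0.01, 0.02, 0, 0, 0, 40]

```text
time: 9.0
eef_pos: [0.6117, 0.2261, 0.1665]
tcp_rot: [3.135, 0.555, -3.031]
ft_force: [0.4, 0.1, -2.1]
width: 0.611
grip_force: 63.1
```

Call:
servo_tool:
  deltas: [-0.01, 0.013, 0.012, 0, 0, 0, 40, -0.016, 0.021, 0.012, 0, 0, 0, 40, -0.016, 0.021, 0, 0, 0, 0, 40, -0.016, 0.021, 0, 0, 0, 0, 40, -0.016, 0.021, 0, 0, 0, 0, 40, -0.016, 0.021, 0, 0, 0, 0, 40, -0.008, 0.01, 0, 0, 0, 0, 40, -0.006, 0.008, 0, 0, 0, 0, 40, 0, 0, 0, 0, 0, 0, 40, 0, 0, 0, 0, 0, 0, 40]

```text
time: 10.25
eef_pos: [0.5102, 0.3609, 0.1909]
tcp_rot: [3.135, 0.557, -3.033]
ft_force: [0.4, 0.4, -1.7]
width: 0.608
grip_force: 63.2
```

Run:
```python
from station import *
import cv2
a=snapshot("scene")[80:260,390:570];b=snapshot("wrist")
o=cv2.hconcat([cv2.resize(a,(400,400)),cv2.resize(b,(400,300))[:, :] if 0 else cv2.copyMakeBorder(cv2.resize(b,(400,300)),0,100,0,0,0)])
cv2.imwrite("pics/g2.png",cv2.cvtColor(o,cv2.COLOR_RGB2BGR))
from h import *
P["wrist"]=camera_params("wrist")
np.save("w2.npy",P["wrist"],allow_pickle=True)
```

```text
(no output)
```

View pics/g2.png

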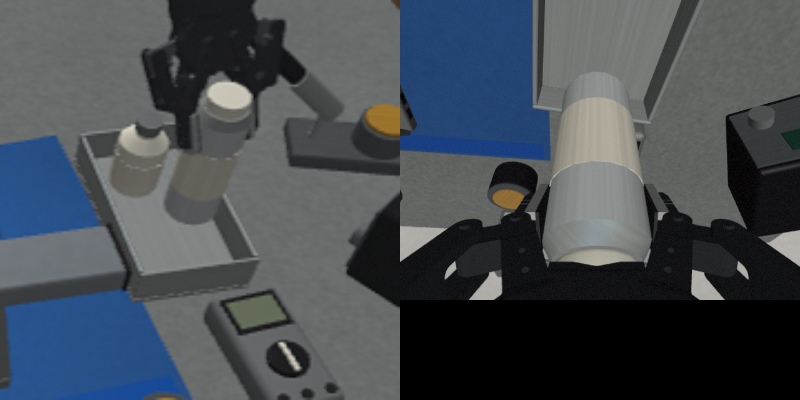

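Run:
```python
from h import *
P["wrist"]=camera_params("wrist")
print(solve([("wrist",213,171)],.045),solve([("wrist",403,195)],.045))
for u,v in [(78,134),(258,257),(135,272)]: print(solve([("scene",390+u/2.222,80+v/2.222)],.045))
print("canbase scene",solve([("scene",390+192/2.222,80+212/2.222)],.085))
```

```text
(array([0.5557, 0.2986]), array([-0.,  0.])) (array([0.5621, 0.4272]), array([ 0., -0.]))
(array([0.3408, 0.3121]), array([-0.,  0.]))
(array([0.5637, 0.4275]), array([-0.,  0.]))
(array([0.5523, 0.2951]), array([-0., -0.]))
canbase scene (array([0.5205, 0.3614]), array([-0.,  0.]))
```

Call:
servo_tool:
  deltas: [-0.005, 0.002, -0.012, 0, 0, 0, 40, -0.005, 0.002, -0.015, 0, 0, 0, 40, 0, 0, -0.015, 0, 0, 0, 40, 0, 0, -0.012, 0, 0, 0, 40, 0, 0, -0.01, 0, 0, 0, 40, 0, 0, -0.006, 0, 0, 0, 40, 0, 0, -0.004, 0, 0, 0, 40, 0, 0, -0.002, 0, 0, 0, 40, 0, 0, 0, 0, 0, 0, 40, 0, 0, 0, 0, 0, 0, 40]

```text
time: 11.6
eef_pos: [0.5, 0.3655, 0.1153]
tcp_rot: [3.134, 0.557, -3.032]
ft_force: [0.1, 0.6, -2.1]
width: 0.615
grip_force: 63.2
```

Call:
servo_tool:
  deltas: [0, 0, -0.001, 0, 0, 0, 40, 0, 0, -0.001, 0, 0, 0, 40, 0, 0, -0.001, 0, 0, 0, 40, 0, 0, -0.001, 0, 0, 0, 40, 0, 0, 0, 0, 0, 0, 40, 0, 0, 0, 0, 0, 0, 40, 0, 0, 0, 0, 0, 0, 40, 0, 0, 0, 0, 0, 0, 40, 0, 0, 0, 0, 0, 0, 40, 0, 0, 0, 0, 0, 0, 40]

```text
time: 12.85
eef_pos: [0.4998, 0.3654, 0.1109]
tcp_rot: [3.134, 0.557, -3.032]
ft_force: [0.1, 0.5, -2.0]
width: 0.612
grip_force: 63.2
```

Call:
servo_tool:
  deltas: [0, 0, -0.001, 0, 0, 0, 40, 0, 0, -0.001, 0, 0, 0, 40, 0, 0, 0, 0, 0, 0, 40, 0, 0, 0, 0, 0, 0, 40, 0, 0, 0, 0, 0, 0, 60, 0, 0, 0, 0, 0, 0, 65, 0, 0, 0, 0, 0, 0, 75, 0, 0, 0, 0, 0, 0, 100, 0, 0, 0, 0, 0, 0, 100, 0, 0, 0, 0, 0, 0, 100]

```text
time: 14.1
eef_pos: [0.4998, 0.3653, 0.1088]
tcp_rot: [3.134, 0.557, -3.032]
ft_force: [0.3, -0.6, 0.5]
width: 1.003
grip_force: 0.0
```

Call:
servo_tool:
  deltas: [-0.008, -0.001, 0.013, 0, 0, 0, 100, -0.015, -0.0017, 0.024, 0, 0, 0, 100, -0.015, -0.0017, 0.024, 0, 0, 0, 100, -0.015, -0.0017, 0.024, 0, 0, 0, 100, -0.015, -0.0017, 0.024, 0, 0, 0, 100, -0.015, -0.0017, 0.024, 0, 0, 0, 100, 0, -0.03, 0.03, 0, 0, 0, 50, 0, -0.05, 0.03, 0, 0, 0, 0, 0, -0.05, 0, 0, 0, 0, 0, 0, -0.05, 0, 0, 0, 0, 0]

```text
time: 15.35
eef_pos: [0.4161, 0.1748, 0.3033]
tcp_rot: [3.134, 0.559, -3.031]
ft_force: [1.0, -1.0, 0.3]
width: 0.144
grip_force: 0.0
```

```bash
cat > fk.py <<'E'
import numpy as np
from scipy.optimize import least_squares
from scipy.spatial.transform import Rotation as Ro
from station import monitor
o=monitor.get_obs()
def fk(q,p):
    h,a0,L1,L2,L3,L4,d=p
    az,s2,f,t=q[0],q[1],q[1]-q[2],q[1]-q[2]+q[3]
    r=a0+L1*np.sin(s2)+L2*np.cos(f)+L3*np.cos(t); z=h+L1*np.cos(s2)-L2*np.sin(f)-L3*np.sin(t)
    c,s=np.cos(q[4]),np.sin(q[4])
    r+=L4*c*np.cos(t); z-=L4*c*np.sin(t); y=d+L4*s
    dr=np.array([c*np.cos(t),s,-c*np.sin(t)])
    M=Ro.from_euler('z',az).as_matrix()
    return M@[r,y,z],M@dr
D=[([-1.4112,.32689,-.19349,1.05201,0,0],[.15920,-.52594,.25257],[-3.14001,-.0002,.2938]),
([-.13229,-.25134,-1.02894,.03874,.17678,0],[.48779,.05930,.28317],[3.131,.77084,-3.03393]),
(o["joint_positions"],o["eef_pos"],o["tcp_rot"])]
def res(p):
    e=[]
    for q,x,r in D:
        a,b=fk(q,p); e+=list(a-x)+list(.1*(b-Ro.from_euler('xyz',r).as_matrix()[:,2]))
    return np.array(e)
p=least_squares(lambda p:np.r_[res(p),1e-3*(p-[.3,0,.4,.4,.1,.15,.08])],[.3,0,.4,.4,.1,.15,.08]).x
if __name__=="__main__":
    print(p.round(4));print(res(p).round(4).reshape(3,6));print(o["joint_positions"],o["eef_pos"])
    lo,hi=np.array([[-2.65,-.97,-1.3,-1.93,-1.47],[2.65,1.79,1.35,2.1,1.37]])
    for x,z in [(.42,.105),(.45,.1),(.485,.1),(.55,.14),(.65,.15)]:
        for deg in (0,20,35):
            f=np.radians(deg); b=np.array([np.cos(f)*.9965,-.084*np.cos(f),-np.sin(f)]); X=[x,.009-(x-.43)*.084,z]
            s=least_squares(lambda q:np.r_[fk(q,p)[0]-X,.3*(fk(q,p)[1]-b)],[-.2,-.5,-.8,0,0.1],bounds=(lo,hi))
            print(x,z,deg,s.x.round(2),np.abs(s.fun).max().round(4))
E
python3 fk.py
```

```text
[0.3976 0.0048 0.5104 0.4339 0.1374 0.2787 0.0737]
[[ 0.0001  0.     -0.0035  0.      0.     -0.    ]
 [-0.0066  0.0004  0.0043 -0.     -0.     -0.    ]
 [ 0.0062  0.0022 -0.0008  0.     -0.     -0.    ]]
[ 0.28835577 -0.26290657 -0.83495432  0.44523379 -0.08649844  0.15061779] [0.41608604 0.17481503 0.30328192]
0.42 0.105 0 [ 0.47  1.24 -1.2  -1.93 -0.83] 0.099
0.42 0.105 20 [ 0.06  1.19 -1.3  -1.93 -0.25] 0.0572
0.42 0.105 35 [-0.09  0.84 -1.3  -1.42 -0.04] 0.0466
0.45 0.1 0 [ 0.27  1.19 -1.19 -1.93 -0.57] 0.1089
0.45 0.1 20 [-0.1   1.18 -1.3  -1.93 -0.03] 0.0529
0.45 0.1 35 [-0.15  1.09 -1.3  -1.75  0.03] 0.0297
0.485 0.1 0 [ 0.06  1.16 -1.16 -1.93 -0.28] 0.1113
0.485 0.1 20 [-0.16  1.17 -1.27 -1.93  0.05] 0.0436
0.485 0.1 35 [-0.19  1.08 -1.3  -1.76  0.08] 0.0041
0.55 0.14 0 [-0.11  1.1  -1.12 -1.93 -0.01] 0.0863
0.55 0.14 20 [-0.17  1.12 -1.21 -1.93  0.08] 0.0128
0.55 0.14 35 [-0.17  0.68 -1.18 -1.25  0.07] 0.0
0.65 0.15 0 [-0.14  1.16 -0.93 -1.93  0.05] 0.0455
0.65 0.15 20 [-0.16  0.96 -1.01 -1.62  0.07] 0.0
0.65 0.15 35 [-0.15  0.59 -0.95 -0.92  0.06] 0.0
```

```bash
cat > t.py <<'E'
from fk import *
import fk
p=fk.p
lo,hi=np.array([[-2.65,-.97,-1.3,-1.93,-1.47],[2.65,1.79,1.35,2.1,1.37]])
def ik(x,z,deg):
    f=np.radians(deg); b=np.array([np.cos(f)*.9965,-.084*np.cos(f),-np.sin(f)]); X=[x,.009-(x-.43)*.084,z]
    s=least_squares(lambda q:np.r_[fk.fk(q,p)[0]-X,.3*(fk.fk(q,p)[1]-b)],[-.1,-.2,-1,0,0.1],bounds=(lo,hi))
    return s.x.round(2),np.abs(s.fun).max().round(4)
for a in [(.42,.25,45),(.435,.174,45),(.435,.174,50),(.47,.139,45),(.47,.139,40)]: print(a,*ik(*a))
for th,f in [(.83,45),(1.0,45),(1.2,42),(1.4,38),(1.57,35),(1.75,32),(1.92,30)]:
    c,s=np.cos(np.radians(f)),np.sin(np.radians(f)); r=.165
    x=.616-r*np.cos(th)-.022*c-.011*s; z=.019+r*np.sin(th)+.022*s-.011*c
    print(th,f,round(x,4),round(z,4),*ik(x,z,f))
E
python3 t.py
```

```text
(0.42, 0.25, 45) [-0.22 -0.32 -1.21 -0.1   0.09] 0.0
(0.435, 0.174, 45) [-0.21  0.16 -1.3  -0.66  0.08] 0.001
(0.435, 0.174, 50) [-0.2   0.05 -1.22 -0.39  0.07] 0.0
(0.47, 0.139, 45) [-0.19  0.41 -1.25 -0.88  0.08] 0.0
(0.47, 0.139, 40) [-0.19  0.57 -1.3  -1.15  0.08] 0.005
0.83 45 0.4813 0.1485 [-0.19  0.35 -1.22 -0.78  0.07] 0.0
1.0 45 0.5035 0.1656 [-0.18  0.27 -1.16 -0.64  0.07] 0.0
1.2 42 0.5325 0.1793 [-0.17  0.29 -1.13 -0.68  0.07] 0.0
1.4 38 0.5638 0.1865 [-0.17  0.36 -1.11 -0.81  0.07] 0.0
1.57 35 0.5915 0.1876 [-0.16  0.44 -1.08 -0.91  0.07] 0.0
1.75 32 0.6209 0.1837 [-0.16  0.53 -1.04 -1.01  0.06] 0.0
1.92 30 0.6479 0.1755 [-0.15  0.6  -1.   -1.08  0.06] 0.0
```

Call:
servo_tool:
  deltas: [0.0035, -0.041, -0.008, 0, 0, -0.0975, 0, 0.0035, -0.041, -0.008, 0, 0, -0.0975, 0, 0.0035, -0.041, -0.008, -0.0073, -0.0865, 0, 0, 0.0035, -0.042, -0.008, -0.0073, -0.0865, 0, 0, 0, 0, 0, 0, 0, 0, 0, 0.002, 0, -0.0225, 0, 0, 0, 0, 0.002, 0, -0.0225, 0, 0, 0, 0, 0.002, 0, -0.0225, 0, 0, 0, 0, 0.002, 0, -0.0225, 0, 0, 0, 0, 0, 0, 0, 0, 0, 0, 0]

```text
time: 16.6
eef_pos: [0.438, 0.0122, 0.1786]
tcp_rot: [3.133, 0.726, 3.058]
ft_force: [-0.4, 0.1, -0.5]
width: -0.0
grip_force: 0.0
```

Run:
```python
from station import *
import cv2
print(monitor.get_obs()["joint_positions"])
a=snapshot("side")[110:350,190:430];b=snapshot("scene")[110:290,220:520]
o=cv2.hconcat([cv2.resize(a,(400,400)),cv2.copyMakeBorder(cv2.resize(b,(400,240)),0,160,0,0,0)])
cv2.imwrite("pics/g3.png",cv2.cvtColor(o,cv2.COLOR_RGB2BGR))
```

```text
[-0.19441407 -0.12041249 -1.27347918 -0.30492625  0.08173025 -0.08290186]
```

View pics/g3.png

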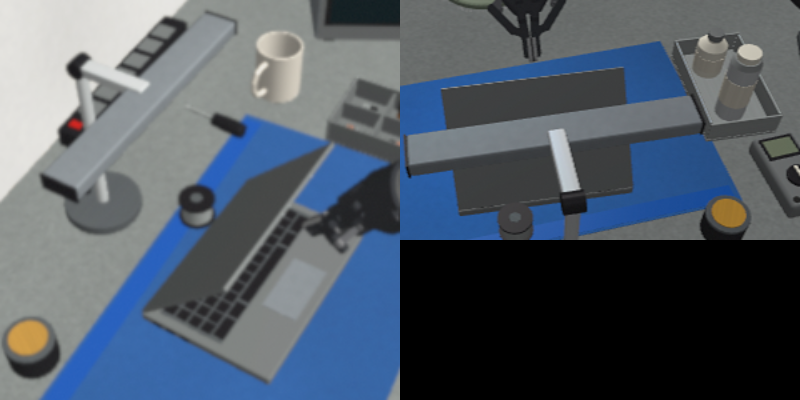

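Call:
servo_tool:
  deltas: [0.008, -0.0007, -0.009, 0, 0, 0, 0, 0.008, -0.0007, -0.009, 0, 0, 0, 0, 0.008, -0.0007, -0.009, 0, 0, 0, 0, 0.008, -0.0007, -0.008, 0, 0, 0, 0, 0.0055, -0.0005, 0.0025, 0, 0, 0, 0, 0.0055, -0.0005, 0.0025, 0, 0, 0, 0, 0.0055, -0.0005, 0.0043, 0, 0, 0, 0, 0.0055, -0.0005, 0.0043, 0, 0, 0, 0, 0.0055, -0.0005, 0.0043, 0, 0, 0, 0, 0.0055, -0.0005, 0.0043, 0, 0, 0, 0]

```text
time: 17.95
eef_pos: [0.5015, 0.0057, 0.1657]
tcp_rot: [3.133, 0.725, 3.056]
ft_force: [-2.1, 0.9, -6.2]
width: 0.003
grip_force: 2.6
```

Call:
servo_tool:
  deltas: [0.006, -0.0005, 0.0027, -0.0015, -0.0174, 0, 0, 0.006, -0.0005, 0.0027, -0.0015, -0.0174, 0, 0, 0.006, -0.0005, 0.0027, -0.0015, -0.0174, 0, 0, 0.006, -0.0005, 0.0027, -0.0015, -0.0174, 0, 0, 0.006, -0.0005, 0.0027, -0.0015, -0.0174, 0, 0, 0.0063, -0.0005, 0.0015, -0.0015, -0.0174, 0, 0, 0.0063, -0.0005, 0.0015, -0.0015, -0.0174, 0, 0, 0.0063, -0.0005, 0.0015, -0.0015, -0.0174, 0, 0, 0.0063, -0.0005, 0.0015, -0.0015, -0.0174, 0, 0, 0.0063, -0.0005, 0.0015, -0.0015, -0.0174, 0, 0]

```text
time: 19.2
eef_pos: [0.5653, 0.0004, 0.1877]
tcp_rot: [3.134, 0.905, 3.056]
ft_force: [-3.2, 2.6, -3.4]
width: 0.001
grip_force: 2.2
```

Call:
servo_tool:
  deltas: [0.0055, -0.0005, 0, -0.0009, -0.0105, 0, 0, 0.0055, -0.0005, 0, -0.0009, -0.0105, 0, 0, 0.0055, -0.0005, 0, -0.0009, -0.0105, 0, 0, 0.0055, -0.0005, 0, -0.0009, -0.0105, 0, 0, 0.0055, -0.0005, 0, -0.0009, -0.0105, 0, 0, 0.0055, -0.0005, -0.0008, -0.0009, -0.0105, 0, 0, 0.0055, -0.0005, -0.0008, -0.0009, -0.0105, 0, 0, 0.0055, -0.0005, -0.0008, -0.0009, -0.0105, 0, 0, 0.0055, -0.0005, -0.0008, -0.0009, -0.0105, 0, 0, 0, 0, 0, 0, 0, 0, 0]

```text
time: 20.45
eef_pos: [0.6155, -0.0051, 0.1849]
tcp_rot: [3.136, 1.0, 3.056]
ft_force: [0.2, 0.2, 1.3]
width: -0.0
grip_force: 0.0
```

Run:
```python
from station import *
import cv2
a=snapshot("side")[110:350,190:430];b=snapshot("scene")[110:290,220:520]
o=cv2.hconcat([cv2.resize(a,(400,400)),cv2.copyMakeBorder(cv2.resize(b,(400,240)),0,160,0,0,0)])
cv2.imwrite("pics/g4.png",cv2.cvtColor(o,cv2.COLOR_RGB2BGR))
```

```text
(no output)
```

View pics/g4.png

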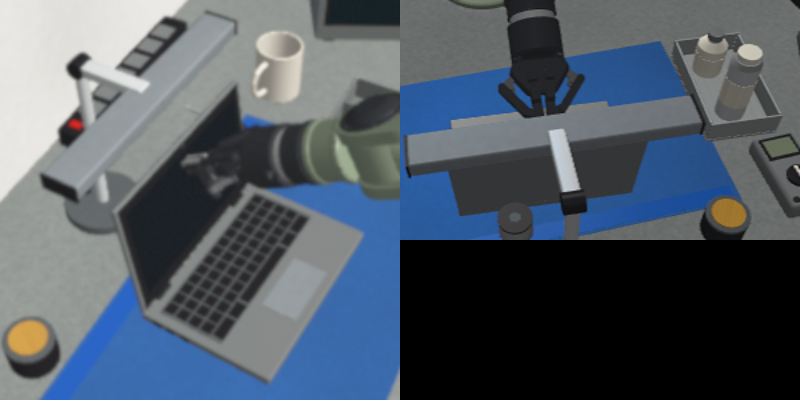

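The screen is near upright-plus and clear of the lamp bar. Free corners in the side crop are at (117,212) and (238,85); I'll fit the angle from them.

```bash
cat > ang.py <<'E'
from h import *
# hinge x,y, yaw fitted with initial-state corners too
c,s=np.cos(-.084),np.sin(-.084)
def corner(th,y,hx,hy,off):
    lx=-.194*np.cos(th)+off*np.sin(th); lz=.019+.194*np.sin(th)+off*np.cos(th)
    return np.array([hx+c*lx-s*y, hy+s*lx+c*y, lz])
def fit(obs,off):
    r=least_squares(lambda p:np.concatenate([proj(P[n],corner(p[0],y,p[1],p[2],off))-[u,v] for n,u,v,y in obs]+[np.array([p[1]-.616,p[2]+.006])*300]),[1.2,.616,-.006])
    return r.x.round(3),r.fun.round(1)
E
python3 - <<'E'
from ang import *
print(fit([(*S(432,90),.144),(*D(338,433),.144),(*S(90,128),-.144),(*D(497,217),-.144)],.007))
k=240/400
for off in (0,.007): print(fit([("side",190+117*k,110+212*k,.144),("side",190+238*k,110+85*k,-.144)],off))
E
```

```text
(array([ 0.811,  0.619, -0.007]), array([ 0.2, -0.4, -1.2,  0.8, -0.3,  0. ,  1.5, -0.8,  0.8, -0.3]))
(array([ 1.688,  0.615, -0.004]), array([-1.1,  1.4,  1.3, -2.7, -0.2,  0.5]))
(array([ 1.652,  0.615, -0.004]), array([-1.1,  1.4,  1.4, -2.7, -0.2,  0.5]))
```

Call:
servo_tool:
  deltas: [0.004, -0.0004, -0.0012, 0, 0, 0, 0, 0.004, -0.0004, -0.0012, 0, 0, 0, 0, 0.004, -0.0004, -0.0012, 0, 0, 0, 0, 0.004, -0.0004, -0.0012, 0, 0, 0, 0, 0.004, -0.0004, -0.0012, 0, 0, 0, 0, 0.004, -0.0004, -0.0012, 0, 0, 0, 0, 0.003, -0.0003, -0.0012, 0, 0, 0, 0, 0.002, -0.0002, -0.0006, 0, 0, 0, 0, 0.001, 0, 0, 0, 0, 0, 0, 0, 0, 0, 0, 0, 0, 0]

```text
time: 21.8
eef_pos: [0.6447, -0.0073, 0.1756]
tcp_rot: [3.134, 0.999, 3.056]
ft_force: [0.5, 0.1, 0.6]
width: -0.003
grip_force: 0.5
```

Run:
```python
from station import *
import cv2
a=snapshot("side")[130:310,225:375]
cv2.imwrite("pics/g5.png",cv2.cvtColor(cv2.resize(a,None,fx=3.3333,fy=3.3333,interpolation=2),cv2.COLOR_RGB2BGR))
```

```text
(no output)
```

View pics/g5.png

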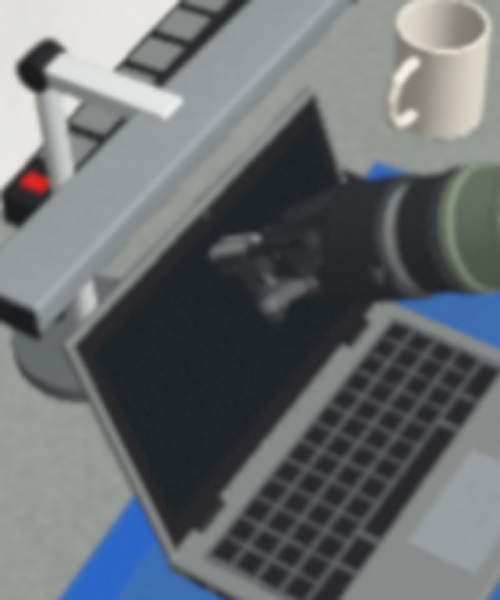

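Left free corner: outer ≈(66,338), display side ≈(79,347); right one ≈(314,94).

Run:
```python
from ang import *
g=lambda u,v:("side",225+.3*u,130+.3*v)
print(fit([(*g(79,347),.144),(*g(316,95),-.144)],0),fit([(*g(66,338),.144),(*g(311,90),-.144)],.007))
print(monitor.get_obs()["ft_force"])
```

```text
(array([ 1.866,  0.614, -0.004]), array([-2.2,  0.6,  2.4, -2.3, -0.7,  0.7])) (array([ 1.877,  0.615, -0.007]), array([-1.1,  1.3,  1. , -2. , -0.4, -0.3]))
[-0.41639437 -0.00072053 -0.03300131]
```

Call:
servo_tool:
  deltas: [0.0025, -0.0002, -0.0006, 0, 0, 0, 0, 0.0025, -0.0002, -0.0006, 0, 0, 0, 0, 0.001, 0, 0, 0, 0, 0, 0, 0, 0, 0, 0, 0, 0, 0, -0.005, 0.0004, 0, 0, 0, 0, 0, -0.01, 0.001, 0, 0, 0, 0, 0, -0.02, 0.0015, 0.002, 0, 0, 0, 0, -0.02, 0.0015, 0.005, 0, 0, 0, 0, -0.025, 0.002, 0.01, 0, 0, 0, 0, -0.025, 0.002, 0.02, 0, 0, 0, 0]

```text
time: 23.1
eef_pos: [0.5443, 0.0008, 0.2111]
tcp_rot: [3.134, 0.998, 3.056]
ft_force: [1.1, 0.0, 0.1]
width: 0.001
grip_force: 0.0
```

Run:
```python
from station import *
import cv2
a=snapshot("side");b=snapshot("scene")
x=cv2.resize(a[130:310,225:375],(500,600),interpolation=2);y=cv2.resize(b[100:280,400:490],(300,600),interpolation=2)
cv2.imwrite("pics/g6.png",cv2.cvtColor(cv2.hconcat([x,y]),cv2.COLOR_RGB2BGR))
```

```text
(no output)
```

View pics/g6.png

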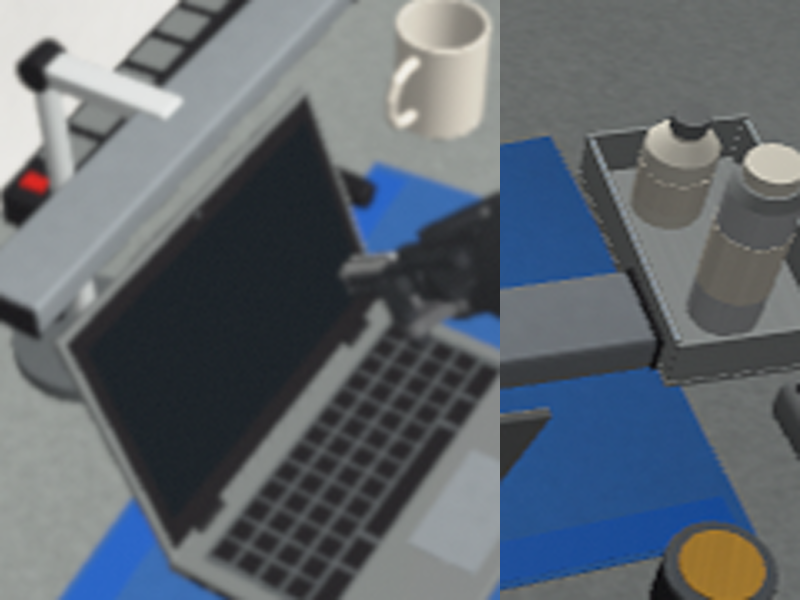

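Screen leans back under the bar (left corner ≈(71,346), right ≈(306,97)); can stands in the tray's far half (cap at scene px ≈(482,150)). Quick check and finish.

Run:
```python
from ang import *
g=lambda u,v:("side",225+.3*u,130+.3*v)
f=fit([(*g(71,346),.144),(*g(307,97),-.144)],0); f2=fit([(*g(60,338),.144),(*g(303,93),-.144)],.007); k=solve([("scene",481.9,150.4)],.149)[0]
print(f[0],f2[0],k)
if 1.85<(f[0][0]+f2[0][0])/2<1.98 and .46<k[0]<.53 and .34<k[1]<.39: print(bot.finish_job())
```

```text
[ 1.907  0.613 -0.003] [ 1.912  0.614 -0.006] [0.507  0.3622]
the job is handed in; nothing more can be done
None
```

The job is handed in: by my last camera check the spray can stands upright in the far half of the steel tray, and the screen is at about 1.91 rad (109–110°). I did not see the judge's result.

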